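Cover the sample and hold the light meter's shutter open at the pointer

ROBOT

A 7-joint arm with a two-finger parallel gripper is mounted at the origin on the work surface. World frame = base frame: x ahead of the robot, y to its left, z up, the work surface at z = 0. Lengths are in m, angles in rad, forces in N, time in s.
With the tool pointing down it reaches from about 0.35 to 0.9 m from the base axis. Payload 8.1 kg.
Tool frame: the origin (TCP) lies between the finger pads; the fingertips stand 11 mm ahead of it and the grasp point (between the pads) lies 8 mm behind it; z points along the fingers, x is the direction in which the jaws open and shut, and the axes are right-handed (so a half turn about z gives the same grasp; the last joint's range is limited). The gripper opens to 85 mm and grips with 20 to 120 N. Pads are 22 mm wide; open, the fingers measure 114 mm over their backs; the gripper's body (76 mm by 85 mm) begins 54 mm behind the grasp point. The pads swing forward as they close: fully open they stand 13 mm farther back than shut.
Start: joints at [-1.397, 0.434, 0.025, 1.573, -0.012, 1.134, -0.075], TCP at [0.171, 0.601, 0.242] pointing down, gripper open.
Joint ranges: [-2.62, 2.62], [-0.44, 2.09], [-1.27, 1.32], [0.08, 2.57], [-1.32, 4.46], [0.12, 2], [-2.74, 2.74]. Speed limits (rad/s): [2.22, 2.22, 3.01, 3.01, 3.14, 3.14, 3.14].

INTERFACE

Orientations are given as a unit quaternion [w, x, y, z].
In Python, from workcell import * gives the robot as it stands.
- The arm moves only by the tool drive_tool, never from a script. Its argument "deltas" is a list that holds one entry, the list of rows, each a list of 7 numbers: the opening, from 0 (shut) to 1 (fully open), then the shift along the tool's x, y, z in m, then the turn, a rotation vector about the tool's x, y, z in degrees. A call has 1 to 12 rows; each row is the pose to reach, as a shift and turn from the pose commanded when the call began, along the tool's axes at that moment; what a row does not reach only later rows make up. A row lasts 1/10 s, in which the tool goes at most 50 mm and 8.59 degrees, less where a joint would pass 70% of its speed; a pose out of reach is approached as far as the arm can. A call with a gripper value outside its range is refused whole. The fingers move at their own pace and stop on an object; "squeeze" is the grip in N (left out, the last holds). Time passes only in rows, so rows that repeat a pose let the fingers close. It gives the time, the measured TCP pose, the force and the opening at its end, in the units of the state.
- get_obs(): the state, without advancing time (a new reading comes with each control period).
- grab_frame(name): name is "scene" or "top"; returns a dict with "image" (384x512x3 uint8, red, green, blue), "range_z" (384x512 float32, m along the optical axis (not along the pixel's ray), 0 where there is no reading), "fx", "fy", "cx", "cy" (pixels), "xyz" and "orientation" of the camera in the world. Camera axes: x right, y down, z forward; pixel columns grow to the right and rows downward; lengths in m; the calibration is good to about 2 mm. A picture is of the moment at which its call begins.
- job_done(): hands the job in, once; it reports no verdict.
The state is a dict: "time_s": time; "joints": joint angles; "joint_velocities": joint speeds; "effort": joint torques, N m; "tcp_pos": TCP position; "ee_rot": TCP orientation; "ft_force": force on the tool from outside, world axes, zero at the start; "wrist_torque": the same for the moment, N m; "gripper_width": finger opening in m.
Only numpy, scipy, OpenCV 4.12 (cv2) and the standard library are available. Lean on these libraries where they do the work, as an engineer would, in place of code of your own. Each camera call takes 0.05 s, during which the arm holds its last target. There are 200 camera calls.

TASK

A sample vial is loaded in the bench light meter: first put the loose black light cover over it, fully down around the collar, and let go of the cover, and only then pull the spring-return shutter slide out by its upright tab until the line across the slide stands level with the small pointer on the rail, and keep it there: finish while still holding the slide at the pointer, as it springs back if let go. Opening the shutter with the cover off would spoil the detector; leave the pointer where it is set, the vial in its well and the other glassware in place.

Things in the scene. Friction and masses are not known exactly. Their poses are not given: they have to be found in the camera images.
- meter: Light meter fixed to the bench: white box 150 (x) x 300 (y) x 70 mm high, origin under its centre, axes along its sides, turned by up to 0.25 rad. On its flat top: collar and vial towards +y (well); in the middle the white shutter head, 56 x 50 mm, 26 mm high, y = 0 to 50; from it the slide runs to the -y end between two rails 10 mm high, 8 wide, centred at x = -21 and 21, y = -148 to 0.
- well (a point): Centre of the sample well in the plane of the meter's flat top, at (0, 100, 70) mm in the meter's frame. The black collar around it has outer radius 30 mm (27 at its bevelled rim) and stands 16 mm above the top; the loaded vial stands 4 mm higher than the collar.
- vial: Closed glass sample vial, 25 mm across, 70 mm high, standing loosely in the well (2 mm play), origin at the centre of its underside, 50 mm below the meter's top. It stays there.
- cover: Loose light cover, about 120 g: black upside-down cup, mouth down on the bench left or right of the meter. Outer radius 38, inner 34, height 36, inside depth 31 mm; on top a round upright knob 24 mm across, 30 mm high. Origin at the centre of the lower rim, z up. Seated, its rim rests on the meter's flat top round the collar (origin at well), 4 mm play all round.
- shutter (a joint): How far the shutter slide is pulled out, m: 0 shut (start; the spring returns it there), 0.062 far end. It moves along the meter's -y. The spring pulls back with about 4 N at 0, rising 1.3 N per 10 mm. The slide is an aluminium bar 30 mm wide, 8 mm thick, lying on the meter's top, with a black upright tab at its outer end.
- shutter_tab (a point): Middle of the upper edge of the slide's pull tab: upright black plate 30 mm wide (meter's x), 10 mm thick (meter's y), its top 48 mm above the meter's top, 40 mm above the bar; at y = -130 mm in the meter's frame when shut. Moves with the slide. Can be pinched from above on its two broad faces.
- shutter_line (a point): Middle of the black line 3 mm wide across the slide's upper face, 118 mm inboard (+y) of the tab; moves with the slide. Axes as the meter's.
- pointer (a point): Tip of the small black pointer (3 mm wide) on a rider 16 x 14 x 12 mm that sits stiffly on the +x rail and points over the slide. Set anew each time, 24 to 48 mm outboard (meter's -y) of the line when shut. The slide is right when shutter_line and pointer have the same y in the meter's frame. Axes as the meter's.
- beaker: Empty glass beaker, 68 mm across, 65 mm high, on the other side of the meter from the cover; origin at the centre of its underside. Leave it alone.
- jar: Amber screw-top jar, 60 mm across, 90 mm high, behind the meter; origin at the centre of its underside. Leave it alone.
- dish: Clear shut petri dish, 90 mm across, 16 mm high, behind the meter; origin at the centre of its underside. Leave it alone.
Not all that is in view belongs to the job. What is shaped like the cover but yellow is not meant. There is more than one size of the vial; the job needs the smaller.

How it is judged:
By the outcome, as a careful person would: the job done as asked, in the order asked, and still so for the second after the job is handed in, while the arm keeps its last pose, push and grip.
It also fails if it takes over 54 s, if anything falls off the work surface, if the arm or the gripper's body presses on something with over 40 N, if the wrist force passes 120 N, or if a joint passes its speed limit or range.

## Working session

There is one attempt and no reset: what is moved stays moved. The work goes in short steps, Python scripts to look and compute and a tool call to move; the robot and the scene stay as the last step left them, time stands still between calls to the robot, and variables do not carry over. Pictures are saved under pics/ and viewed, about 8 in all and at most 12, crops included, and the job is handed in when it is done.

Besides the shell and the picture viewer there is one more tool, called in YAML: its name, and indented under it one key for each argument. drive_tool: Moves the arm, as the interface text tells. Its arguments: {"type":"object","properties":{"deltas":{"type":"array","items":{"type":"array","items":{"type":"array","items":{"type":"number"}}}},"squeeze":{"type":"number"}},"required":["deltas"]}

```bash
mkdir -p pics; ls; cat > h.py <<'E'
from workcell import *
import numpy as np, cv2
from scipy.spatial.transform import Rotation as R
def cam(n):
    f=grab_frame(n); q=f["orientation"]
    f["R"]=R.from_quat([q[1],q[2],q[3],q[0]]).as_matrix(); f["t"]=np.array(f["xyz"])
    return f
def cloud(f):
    z=f["range_z"]; v,u=np.mgrid[:z.shape[0],:z.shape[1]]
    P=np.stack([(u-f["cx"])/f["fx"]*z,(v-f["cy"])/f["fy"]*z,z],-1)
    return P@f["R"].T+f["t"]
def proj(f,p):
    c=(np.atleast_2d(p)-f["t"])@f["R"]
    return np.c_[f["fx"]*c[:,0]/c[:,2]+f["cx"],f["fy"]*c[:,1]/c[:,2]+f["cy"]]
def save(n,im,s=1.5,I=cv2.INTER_CUBIC):
    cv2.imwrite("pics/"+n,cv2.resize(im[...,::-1],None,fx=s,fy=s,interpolation=I))
E
python3 - <<'E'
from h import *
for n in("scene","top"):
    f=cam(n); save(n+"0.png",f["image"]); print(n,f["t"],f["R"].round(3).tolist(),f["fx"]); np.savez(n+"0.npz",**f)
print(get_obs())
E
```

```text
pics
scene [1.12109591 0.68244171 0.87728727] [[-0.762, 0.434, -0.48], [0.647, 0.5, -0.575], [-0.01, -0.75, -0.662]] 409.7683428169215
top [ 3.46062989e-01 -8.17474015e-04  1.11934968e+00] [[-0.033, -0.976, 0.215], [-0.999, 0.031, -0.014], [0.007, -0.215, -0.977]] 453.6950406023719
{'time_s': 0.1, 'joints': array([-1.39658327,  0.43515012,  0.02494659,  1.57397817, -0.01159368,
        1.13400709, -0.0751109 ]), 'joint_velocities': array([-0.00061844, -0.00052226, -0.00032631, -0.00099403,  0.00275831,
        0.00200448, -0.00071025]), 'effort': array([ 3.19175124e-03, -6.71747804e+01,  1.02787636e+00, -3.16899741e+01,
        1.57168979e-02,  7.14085545e-03, -3.59081776e-05]), 'tcp_pos': array([0.17072572, 0.60078676, 0.24161691]), 'ee_rot': array([ 4.68323493e-04,  7.97916545e-01,  6.02767532e-01, -5.18907149e-04]), 'ft_force': array([-0.18200946, -0.40979644,  0.30740426]), 'wrist_torque': array([0.0343223 , 0.01916432, 0.01675014]), 'gripper_width': 0.08549535172296574}
```

View pics/scene0.png

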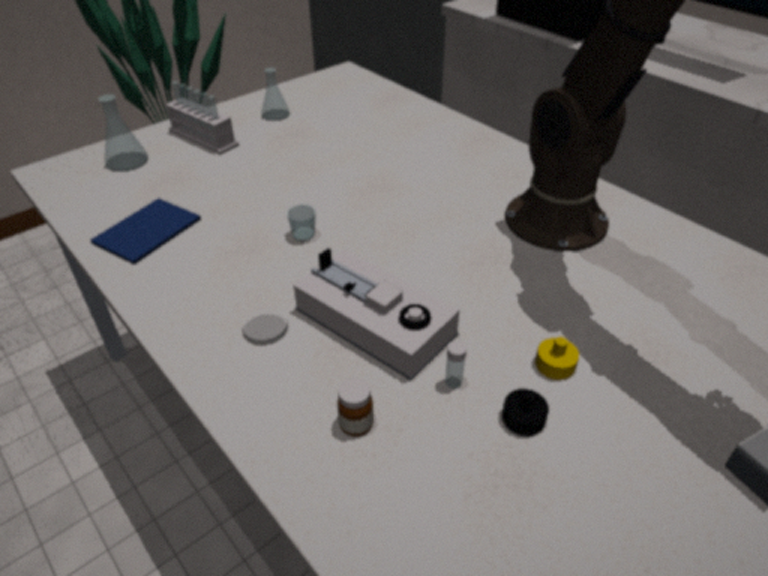

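View pics/top0.png

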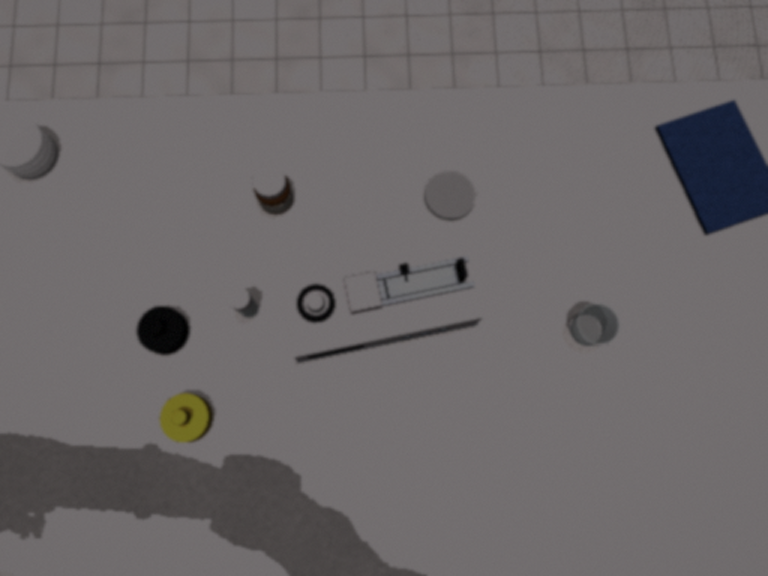

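The scene view (768 px wide) shows the meter at (375,315), black cover at (525,412) and yellow decoy at (557,357). In the top view the black cover is at (163,330), the yellow decoy at (186,417), the well at (316,303), and the loose larger vial at (245,300) between cover and well. The tab is at (461,270) and the pointer at (404,270).

Cover candidates: black cup (163,330), which I choose; yellow cup (186,417); black collar (316,303). Next I measure and check with one crop.

```bash
python3 - <<'E'
from h import *
out=[]
for n in("scene","top"):
    f=dict(np.load(n+"0.npz")); P=cloud(f); im=f["image"]
    ok=(f["range_z"]>0)&(P[...,0]>.35)&(P[...,0]<.9)&(abs(P[...,1])<.5)
    tab=P[ok&(abs(P[...,2])<.012)]; print(n,"table z",np.median(tab[:,2]))
    # meter top
    m=ok&(abs(P[...,2]-.07)<.006)&(im.max(-1)>60)
    k,l,st,c=cv2.connectedComponentsWithStats(m.astype(np.uint8)); i=1+st[1:,4].argmax()
    q=P[l==i]; print("top",len(q),np.median(q[:,2]),cv2.minAreaRect((q[:,:2]*1000).astype(np.float32)))
    # cover (black, near)
    hue=im.max(-1).astype(int)
    b=ok&(hue<45)&(P[...,2]>.01)&(P[...,2]<.09)
    k,l,st,c=cv2.connectedComponentsWithStats(b.astype(np.uint8))
    for i in range(1,k):
        if st[i,4]>12:
            q=P[l==i]; print("black",st[i],c[i].round(1),np.median(q,0).round(4),q[:,2].max().round(4))
            z=q[:,2]
            for lo,hi in((.03,.042),(.058,.075),(.08,.09),(.11,.13)):
                s=q[(z>lo)&(z<hi)]
                if len(s)>8:
                    (x,y),r=cv2.minEnclosingCircle((s[:,:2]*1000).astype(np.float32)); print("   ",lo,len(s),s.mean(0).round(4),"circ",round(x,1),round(y,1),round(r,1))
f=dict(np.load("top0.npz"))
save("crop1.png",f["image"][165:245,80:330],3.1)
E
```

```text
scene table z -0.0011668470228136663
top 2564 0.06869606293155495 ((566.2150268554688, -12.863601684570312), (155.22869873046875, 302.88519287109375), 10.176092147827148)
black [214 174   7   6  16] [217.  176.9] [ 0.591  -0.1366  0.0849] 0.0898
    0.08 16 [ 0.5901 -0.1371  0.0854] circ 589.4 -137.8 13.4
black [230 189   6   6  18] [232.4 191.7] [ 0.5972 -0.0503  0.0878] 0.09
    0.08 18 [ 0.5975 -0.0509  0.087 ] circ 596.8 -50.8 10.1
black [267 204  20  16 137] [276.3 213.2] [0.5595 0.0976 0.0824] 0.0885
    0.08 99 [0.5568 0.094  0.0836] circ 552.8 88.3 28.3
black [335 260  30  29 693] [349.6 274.2] [0.5335 0.3453 0.0345] 0.0676
    0.03 444 [0.5299 0.3422 0.0347] circ 524.9 338.5 38.0
    0.058 70 [0.5253 0.3387 0.0638] circ 523.2 338.7 13.0
black [227 274  19   6  43] [235.4 276.8] [0.7684 0.1772 0.0559] 0.0614
    0.058 12 [0.7709 0.171  0.0598] circ 768.3 170.6 16.7
top table z 0.0005238500581509209
top 5518 0.07052908229417998 ((564.092529296875, -18.1011962890625), (151.43536376953125, 300.1038513183594), 10.125885009765625)
black [172 121  23  21 210] [185.2 133.3] [0.7229 0.1393 0.0579] 0.0854
    0.03 25 [0.725  0.1384 0.0354] circ 730.1 143.3 23.9
    0.058 92 [0.7273 0.1432 0.0647] circ 739.5 148.4 26.8
black [199 190  24  24 194] [210.6 202.3] [0.541  0.0788 0.0858] 0.0892
    0.08 193 [0.5438 0.0794 0.0857] circ 545.6 79.7 28.4
black [164 201   7   7  25] [167.4 204.1] [0.5469 0.1831 0.0593] 0.0824
    0.058 13 [0.5472 0.1843 0.0657] circ 548.0 186.0 7.5
black [ 92 205  34  31 824] [108.4 219.8] [0.5169 0.3265 0.0364] 0.0701
    0.03 646 [0.5187 0.3302 0.0362] circ 520.1 332.0 37.7
    0.058 84 [0.52   0.3321 0.0653] circ 520.2 332.9 11.8
black [204 230  41   9  88] [224.1 234. ] [0.4742 0.0515 0.0432] 0.0562
    0.03 28 [0.4736 0.055  0.0359] circ 475.2 53.2 47.4
black [139 271   2  13  15] [139.7 276.4] [0.3836 0.2548 0.0198] 0.0238
```

View pics/crop1.png

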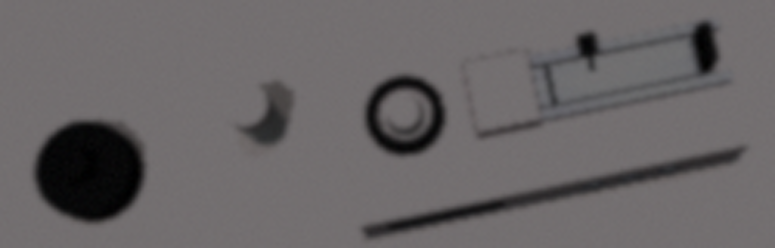

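The crop shows the black cup with its knob at left (90,170), the larger loose vial (265,112), collar with the vial in it (404,115), slide line (548,85), pointer tip (591,65) and tab (706,48). The black cup is confirmed as the cover.

The two cameras agree within 2 mm on the cover→well vector and on the yaw (10.1°), but differ by about 5 mm in absolute y. I'll move above the cover with the tool axes aligned to the meter, then re-check there.

drive_tool:
  deltas:
    - [[0.7, -0.159, 0.41, 0.03, 0, 0, -25.9], [0.7, -0.159, 0.41, 0.03, 0, 0, -25.9], [0.7, -0.159, 0.41, 0.03, 0, 0, -25.9], [0.7, -0.159, 0.41, 0.03, 0, 0, -25.9], [0.7, -0.159, 0.41, 0.03, 0, 0, -25.9], [0.7, -0.159, 0.41, 0.03, 0, 0, -25.9], [0.7, -0.159, 0.41, 0.03, 0, 0, -25.9], [0.7, -0.159, 0.41, 0.03, 0, 0, -25.9], [0.7, -0.159, 0.41, 0.03, 0, 0, -25.9], [0.7, -0.159, 0.41, 0.03, 0, 0, -25.9], [0.7, -0.159, 0.41, 0.03, 0, 0, -25.9], [0.7, -0.159, 0.41, 0.03, 0, 0, -25.9]]
  squeeze: 40

```text
time_s: 1.3
tcp_pos: [0.5205, 0.3373, 0.2121]
ee_rot: [-0.001, 0.642, 0.767, -0.0]
ft_force: [-0.3, 0.0, -1.6]
gripper_width: 0.0596
```

drive_tool:
  deltas:
    - [[0.7, 0, 0, 0.05, 0, 0, 0], [0.7, 0, 0, 0.1, 0, 0, 0], [0.7, 0, 0, 0.11, 0, 0, 0], [0.7, 0, 0, 0.11, 0, 0, 0]]

```text
time_s: 1.7
tcp_pos: [0.5199, 0.3367, 0.1012]
ee_rot: [-0.001, 0.642, 0.767, -0.002]
ft_force: [-0.6, 0.4, 1.1]
gripper_width: 0.0599
```

```bash
python3 - <<'E'
from h import *
o=get_obs(); print(o["tcp_pos"],o["ee_rot"],o["gripper_width"])
ims=[]
q=o["ee_rot"]; Rt=R.from_quat([q[1],q[2],q[3],q[0]]).as_matrix(); print(Rt.round(3).tolist())
for n in("scene","top"):
    f=cam(n); p=proj(f,[o["tcp_pos"],[.522,.3355,.066]]); print(n,p)
    c=proj(f,[.522,.3355,.08])[0].astype(int); x,y=max(c[0]-50,0),max(c[1]-50,0)
    im=f["image"][y:y+100,x:x+100]; print(x,y); im=np.clip(im.astype(float)*2,0,255).astype(np.uint8)
    ims.append(cv2.resize(im,(390,390)))
save("grip1.png",np.hstack(ims),1)
E
```

```text
[0.5198739  0.3366971  0.10123837] [-6.73663510e-04  6.41773172e-01  7.66892213e-01 -1.75351609e-03] 0.0598890648729476
[[-0.176, 0.984, -0.003], [0.984, 0.176, -0.002], [-0.001, -0.004, -1.0]]
scene [[354.69775088 252.68268758]
 [351.65564813 262.01968137]]
302 208
top [[ 96.39531684 214.96569701]
 [101.8563053  216.43308609]]
49 165
```

View pics/grip1.png

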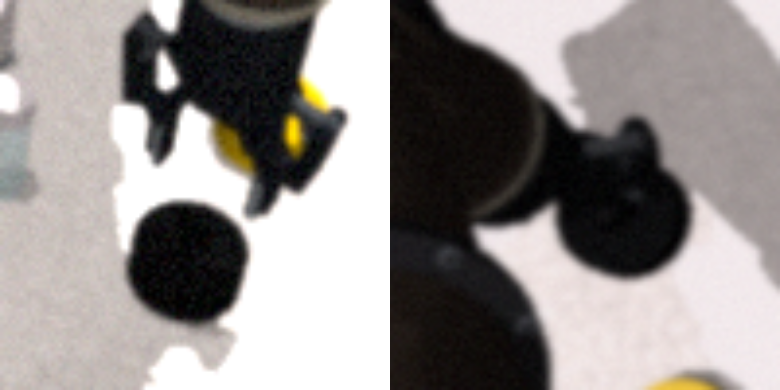

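The left half (scene camera) shows the open fingers straddling the line above the black cover, tips at crop (158,158) and (258,212), with the cover at (187,262). In the right half (top camera) the gripper overlaps the cover at (625,210). The fingertip midpoint matches the FK projection within about 1 px, so I descend and grip.

drive_tool:
  deltas:
    - [[0.7, 0, 0.002, 0.03, 0, 0, 0], [0.7, 0, 0.002, 0.049, 0, 0, 0], [0.7, 0, 0.002, 0.05, 0, 0, 0], [0.2, 0, 0.002, 0.05, 0, 0, 0], [0.0, 0, 0.002, 0.05, 0, 0, 0], [0.0, 0, 0.002, 0.05, 0, 0, 0], [0.0, 0, 0.002, 0.05, 0, 0, 0], [0.0, 0, 0.002, 0.05, 0, 0, 0], [0.0, 0, 0.002, 0.05, 0, 0, 0], [0.0, 0, 0.002, 0.05, 0, 0, 0]]
  squeeze: 50

```text
time_s: 2.8
tcp_pos: [0.5248, 0.3374, 0.0546]
ee_rot: [0.0, 0.643, 0.766, 0.002]
ft_force: [-1.6, -0.8, 7.5]
gripper_width: 0.0224
```

drive_tool:
  deltas:
    - [[0, 0, 0, -0.01, 0, 0, 0], [0, 0, 0, -0.04, 0, 0, 0], [0, 0, 0, -0.08, 0, 0, 0], [0, 0, 0, -0.12, 0, 0, 0], [0, 0, 0, -0.16, 0, 0, 0], [0, 0, 0, -0.16, 0, 0, 0], [0, 0, 0, -0.16, 0, 0, 0]]

```text
time_s: 3.5
tcp_pos: [0.5241, 0.3368, 0.2142]
ee_rot: [0.0, 0.643, 0.766, 0.001]
ft_force: [-0.7, -0.8, -2.2]
gripper_width: 0.0222
```

```bash
cat > cover.py <<'E'
from h import *
o=get_obs(); t=o["tcp_pos"]; print(t,o["ee_rot"].round(4),o["gripper_width"],o["ft_force"])
ims=[]
for n in("scene","top"):
    f=cam(n); P=cloud(f); im=f["image"]
    d=np.linalg.norm(P[...,:2]-t[:2],axis=-1)
    m=(d<.055)&(P[...,2]<t[2]-.008)&(P[...,2]>t[2]-.06)&(im.max(-1)<45)
    q=P[m]; print(n,m.sum())
    if m.sum()>20:
        s=q[q[:,2]>t[2]-.022]; print("z pct",np.percentile(q[:,2],[1,50,99]).round(4))
        (x,y),r=cv2.minEnclosingCircle((q[:,:2]*1000).astype(np.float32)); print("circ",x,y,r)
    c=proj(f,t-[0,0,.03])[0].astype(int); x,y=max(c[0]-50,0),max(c[1]-50,0)
    print("crop",x,y); im=np.clip(f["image"][y:y+100,x:x+100].astype(float)*2.5,0,255).astype(np.uint8)
    ims.append(cv2.resize(im,(390,390),interpolation=cv2.INTER_CUBIC))
    np.savez(n+"1.npz",**f)
import sys; save(sys.argv[1],np.hstack(ims),1)
E
python3 cover.py held1.png
```

```text
[0.52413761 0.33677213 0.21420847] [3.000e-04 6.426e-01 7.662e-01 1.500e-03] 0.022176224532053916 [-0.71080639 -0.82986992 -2.23487773]
scene 662
z pct [0.1635 0.1931 0.2048]
circ 524.4592895507812 339.7740783691406 37.845211029052734
crop 308 180
top 677
z pct [0.1644 0.1935 0.2022]
circ 518.3152465820312 331.8384094238281 37.512245178222656
crop 33 156
```

View pics/held1.png

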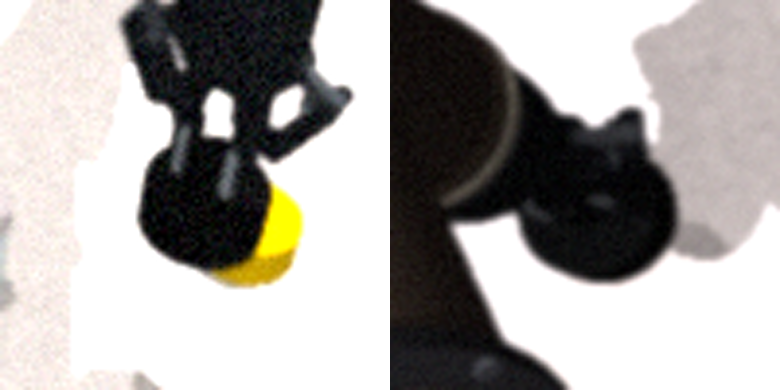

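Both cameras show the cover hanging level and clear in the fingers: left half at (205,205), right half at (600,215), with the yellow decoy behind it and untouched. Moving over the well.

drive_tool:
  deltas:
    - [[0, -0.04, -0.003, 0, 0, 0, 0], [0, -0.085, -0.006, 0, 0, 0, 0], [0, -0.13, -0.009, 0, 0, 0, 0], [0, -0.175, -0.012, 0, 0, 0, 0], [0, -0.22, -0.015, 0, 0, 0, 0], [0, -0.254, -0.018, 0, 0, 0, 0], [0, -0.254, -0.018, 0.02, 0, 0, 0], [0, -0.254, -0.018, 0.04, 0, 0, 0], [0, -0.254, -0.018, 0.05, 0, 0, 0], [0, -0.254, -0.018, 0.05, 0, 0, 0], [0, -0.254, -0.018, 0.05, 0, 0, 0]]

```text
time_s: 4.7
tcp_pos: [0.5501, 0.0836, 0.1622]
ee_rot: [-0.0, 0.642, 0.766, -0.0]
ft_force: [0.4, -0.1, -1.8]
gripper_width: 0.0223
```

```bash
python3 cover.py over1.png
```

```text
[0.55014671 0.08355981 0.16221634] [-2.000e-04  6.423e-01  7.664e-01 -3.000e-04] 0.022288547800630193 [ 0.37239406 -0.06122879 -1.7744505 ]
scene 507
z pct [0.1078 0.1404 0.1518]
circ 549.4359741210938 86.85139465332031 38.220252990722656
crop 225 146
top 0
crop 156 145
```

View pics/over1.png

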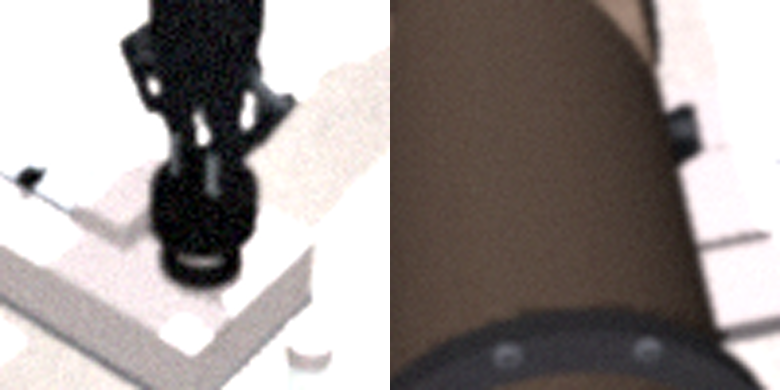

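The scene half shows the cover at (205,205) directly above the collar at (201,265), centred within about 2 px, and the arm hides the well in the top half. The offset in the scene camera's own frame is about (-1, -1.4) mm, inside the 4 mm play. Descending slowly.

drive_tool:
  deltas:
    - [[0, -0.001, -0.001, 0.01, 0, 0, 0], [0, -0.001, -0.001, 0.016, 0, 0, 0], [0, -0.001, -0.001, 0.02, 0, 0, 0], [0, -0.001, -0.001, 0.024, 0, 0, 0], [0, -0.001, -0.001, 0.028, 0, 0, 0], [0, -0.001, -0.001, 0.028, 0, 0, 0]]

```text
time_s: 5.4
tcp_pos: [0.5491, 0.0821, 0.1337]
ee_rot: [-0.0, 0.643, 0.766, -0.0]
ft_force: [-0.2, -0.5, -1.7]
gripper_width: 0.0221
```

Rim is at about 79 mm, below the collar top at 86 mm, with no contact force. Continuing down.

drive_tool:
  deltas:
    - [[0, 0, 0, 0.003, 0, 0, 0], [0, 0, 0, 0.006, 0, 0, 0], [0, 0, 0, 0.008, 0, 0, 0], [0, 0, 0, 0.009, 0, 0, 0], [0, 0, 0, 0.01, 0, 0, 0], [0, 0, 0, 0.01, 0, 0, 0]]

```text
time_s: 6.0
tcp_pos: [0.5494, 0.0821, 0.1246]
ee_rot: [-0.0, 0.643, 0.766, 0.0]
ft_force: [-2.6, 0.2, 3.6]
gripper_width: 0.0223
```

Contact comes exactly at rim z = 70 mm, so the cover is seated. Releasing and retreating upward.

drive_tool:
  deltas:
    - [[0.6, 0, 0, -0.001, 0, 0, 0], [0.6, 0, 0, -0.001, 0, 0, 0], [0.6, 0, 0, -0.001, 0, 0, 0], [0.6, 0, 0, -0.001, 0, 0, 0], [0.6, 0, 0, -0.02, 0, 0, 0], [0.6, 0, 0, -0.05, 0, 0, 0], [0.6, 0, 0, -0.09, 0, 0, 0], [0.6, 0, 0, -0.11, 0, 0, 0], [0.6, 0, 0, -0.11, 0, 0, 0]]

```text
time_s: 6.9
tcp_pos: [0.5513, 0.0824, 0.2376]
ee_rot: [0.002, 0.643, 0.766, 0.002]
ft_force: [0.4, 0.1, 0.1]
gripper_width: 0.0512
```

drive_tool:
  deltas:
    - [[0.6, -0.045, 0, 0, 0, 0, 0], [0.6, -0.09, 0, 0, 0, 0, 0], [0.6, -0.135, 0, 0, 0, 0, 0], [0.6, -0.18, 0, 0, 0, 0, 0], [0.6, -0.22, -0.001, 0.02, 0, 0, 0], [0.6, -0.229, -0.001, 0.05, 0, 0, 0], [0.6, -0.229, -0.001, 0.05, 0, 0, 0], [0.6, -0.229, -0.001, 0.05, 0, 0, 0]]

```text
time_s: 7.7
tcp_pos: [0.5878, -0.1426, 0.1836]
ee_rot: [-0.001, 0.642, 0.766, -0.0]
ft_force: [0.4, -0.8, 0.2]
gripper_width: 0.0511
```

```bash
python3 - <<'E'
from h import *
o=get_obs(); t=o["tcp_pos"]; print(t,o["gripper_width"])
f=cam("scene"); P=cloud(f); im=f["image"]
d=np.linalg.norm(P[...,:2]-[.5494,.0840],axis=-1)
m=(d<.055)&(P[...,2]>.078)&(P[...,2]<.16)&(im.max(-1)<45); q=P[m]
print(m.sum(),np.percentile(q[:,2],[1,25,50,75,99]).round(4),cv2.minEnclosingCircle((q[:,:2]*1000).astype(np.float32)))
pl=q[(q[:,2]>.098)&(q[:,2]<.114)]; A=np.c_[pl[:,:2]-pl[:,:2].mean(0),np.ones(len(pl))]; print("plate",np.linalg.lstsq(A,pl[:,2],rcond=None)[0])
b=proj(f,[.5494,.084,.09])[0]; print("tcp px",proj(f,t))
x,y=190,140
im=np.clip(im[y:y+100,x:x+125].astype(float)*1.7,0,255).astype(np.uint8); save("after1.png",im,6)
f2=cam("top"); 
np.savez("scene2.npz",**f)
cv2.imwrite("pics/top2.png",f2["image"][...,::-1]); np.savez("top2.npz",**f2)
E
```

```text
[ 0.58778696 -0.14258538  0.18355944] 0.051060168131378696
554 [0.0796 0.0991 0.1042 0.1062 0.1351] ((548.1273193359375, 83.88026428222656), 38.96111297607422)
plate [-0.01113649 -0.01971718  0.10454676]
tcp px [[214.07271794 149.52622911]]
```

View pics/after1.png

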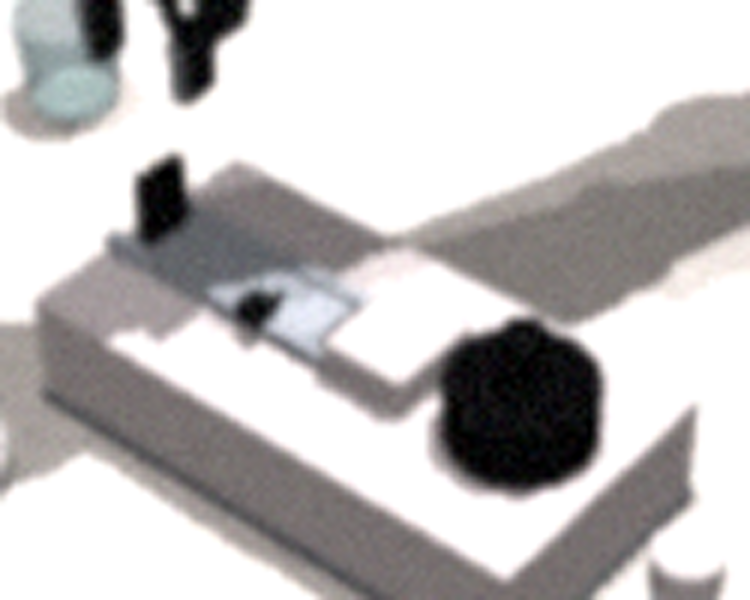

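The cover is down round the collar at (520,405): level, plate height 104.5 mm against 106 expected, and this camera reads 1 mm low. The shutter is still shut, with the tab at (160,198), the pointer at (258,305) and the fingers above the tab. Next I work out the pull distance from the unobstructed first frames, rectified to the slide plane.

```bash
cat > rect.py <<'E'
from h import *
a=np.deg2rad(10.12); X=np.array([np.cos(a),np.sin(a),0]); Y=np.array([-np.sin(a),np.cos(a),0])
C={"scene":np.array([.5662,-.0129,-.0012]),"top":np.array([.5641,-.0181,.0005])}
def rect(f,n,z,x=(-35,35),y=(-200,10),s=3):
    gx,gy=np.meshgrid(np.arange(x[0],x[1],1/s),np.arange(y[0],y[1],1/s),indexing="ij")
    p=proj(f,(C[n]+[0,0,z]+gx[...,None]/1e3*X+gy[...,None]/1e3*Y).reshape(-1,3)).astype(np.float32)
    return cv2.remap(f["image"],p[:,0].reshape(gx.shape),p[:,1].reshape(gx.shape),cv2.INTER_CUBIC)[::-1]  # rows: x down from +35, cols: y
E
python3 - <<'E'
from rect import *
rows=[]
for n in("scene","top"):
    f=dict(np.load(n+"0.npz"))
    for z in(.078,.087): rows.append(rect(f,n,z))
    r=rows[-2].astype(float).mean(-1)
    for x in(-10,-5,0,5,8,11,14):   # dark profile along y
        p=r[int((35-x)*3)]; y=np.arange(len(p))/3-200
        w=(y>-75)&(y<-2); print(n,x," ".join(f"{v:.0f}" for v in p[w][::6]))
    np.save(n+"r.npy",r)
im=np.vstack([np.pad(np.clip(i.astype(float)*k,0,255).astype(np.uint8),((0,6),(0,0),(0,0))) for i,k in zip(rows,(1,1,2,2))])
save("rect0.png",im,.69*0+0.68)
b=cloud(dict(np.load("top0.npz")))[205:228,380:412]; q=b[(b[...,2]>.02)]; print("beaker",np.median(q,0),q.min(0),q.max(0))
E
```

```text
scene -10 135 134 134 134 135 136 134 134 133 133 132 132 133 132 134 137 136 134 132 133 132 131 131 132 133 132 131 125 117 112 114 126 139 151 155 155 156
scene -5 135 134 134 134 134 135 136 135 130 120 113 111 117 124 132 134 137 135 134 136 136 135 135 135 136 138 135 127 116 108 109 122 138 150 157 158 157
scene 0 137 136 134 131 126 118 110 110 110 98 85 73 74 88 111 123 132 137 137 137 136 135 135 135 135 135 132 125 114 103 102 115 134 149 157 156 156
scene 5 136 136 134 127 116 97 73 55 51 45 36 32 36 49 75 104 123 132 137 137 135 135 133 134 135 135 134 132 122 112 107 115 131 142 150 153 155
scene 8 136 134 132 126 107 88 61 36 21 17 14 13 18 27 55 86 112 121 130 134 135 136 135 133 134 132 131 128 122 112 106 110 123 138 143 146 146
scene 11 138 135 132 122 106 80 54 30 17 9 2 1 9 24 38 70 96 118 125 131 129 128 130 130 131 129 124 121 119 112 103 99 104 115 122 124 123
scene 14 137 134 132 126 107 82 56 31 12 6 4 1 6 14 28 55 83 104 119 128 129 126 124 127 129 127 122 122 120 116 108 99 93 93 96 98 94
top -10 110 109 109 109 110 110 111 109 109 109 110 110 110 109 110 
[... 373 characters left out ...]
103 109 107
top 5 112 110 111 112 112 112 113 111 111 111 111 110 107 99 87 85 94 105 109 111 111 111 111 110 111 110 111 111 110 106 94 74 70 86 102 106 104
top 8 112 111 111 111 111 111 111 112 111 112 112 112 106 92 72 65 82 102 110 110 110 110 110 110 110 110 109 110 111 106 91 72 67 82 99 105 100
top 11 112 111 110 109 111 111 111 111 110 110 110 110 104 86 65 62 82 100 109 109 107 108 109 109 109 109 107 106 107 103 87 68 67 85 100 106 103
top 14 99 98 96 95 96 97 99 99 97 96 96 95 91 75 55 55 74 88 96 95 94 93 96 97 99 97 94 93 96 93 82 67 65 79 90 95 96
beaker [ 0.50541431 -0.37865413  0.04699265] [ 0.34606299 -0.39250069  0.02008599] [ 5.30912291e-01 -8.17474015e-04  1.11934968e+00]
```

View pics/rect0.png

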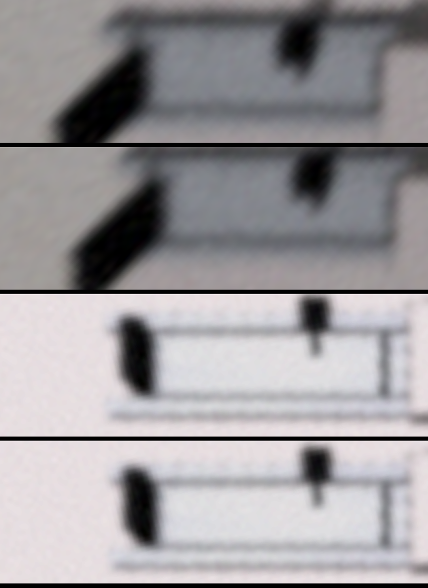

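Upper two strips are the scene camera, lower two the top camera. In the top-camera strips the line is at column 385 and the pointer at 316. In mm, the line is at y = -11.7 (design -12) and the pointer at about -45.3 to -44.4 depending on its height, so the pull is about 33 mm. Descending on the tab and gripping.

drive_tool:
  deltas:
    - [[0.5, 0, 0, 0.04, 0, 0, 0], [0.5, 0, 0, 0.07, 0, 0, 0], [0.5, 0, 0, 0.082, 0, 0, 0], [0.5, 0, 0, 0.082, 0, 0, 0], [0.2, 0, 0, 0.082, 0, 0, 0], [0.0, 0, 0, 0.082, 0, 0, 0], [0.0, 0, 0, 0.082, 0, 0, 0], [0.0, 0, 0, 0.082, 0, 0, 0], [0.0, 0, 0, 0.082, 0, 0, 0], [0.0, 0, 0, 0.082, 0, 0, 0], [0.0, 0, 0, 0.082, 0, 0, 0]]
  squeeze: 60

```text
time_s: 8.9
tcp_pos: [0.5896, -0.1435, 0.1042]
ee_rot: [0.001, 0.643, 0.766, 0.001]
ft_force: [-1.7, 0.3, 5.5]
gripper_width: 0.0089
```

```bash
python3 - <<'E'
from h import *
o=get_obs(); print(o["tcp_pos"],o["ee_rot"],o["gripper_width"],o["ft_force"])
f=cam("top"); cv2.imwrite("pics/top3.png",f["image"][...,::-1]); np.savez("top3.npz",**f)
from rect import *
r=rect(f,"top",.078).astype(float).mean(-1)
for x in(-10,0,8,14): 
    p=r[int((35-x)*3)]; y=np.arange(len(p))/3-200; w=(y>-75)&(y<-2); print(x," ".join(f"{v:.0f}" for v in p[w][::6]))
E
```

```text
[ 0.58958032 -0.14347618  0.10422056] [0.00119574 0.64251123 0.7662747  0.00098679] 0.008918185097319916 [-1.74491979  0.34446475  5.53256926]
-10 75 74 72 73 75 75 73 72 74 77 90 110 126 133 137 138 142 146 151 155 158 159 160 160 159 158 158 159 158 152 130 102 102 131 150 154 151
0 75 75 75 77 79 91 108 125 135 139 141 142 143 143 148 155 160 162 163 163 162 163 163 162 163 163 162 161 161 155 132 104 104 133 151 158 155
8 79 89 104 120 131 139 142 142 142 140 142 143 141 127 102 97 122 149 160 161 161 161 161 162 161 161 161 161 160 155 135 108 101 122 146 154 148
14 83 101 115 122 125 128 129 127 125 124 125 128 126 107 81 82 109 131 142 142 140 138 142 145 147 143 140 139 141 139 124 102 98 118 136 142 140
```

Gripped (8.9 mm reading on a 10 mm plate, the same bias as on the knob), and the slide is still shut. The top camera still sees the line and pointer. Pull in two stages.

drive_tool:
  deltas:
    - [[0, -0.004, 0, 0, 0, 0, 0], [0, -0.009, 0, 0, 0, 0, 0], [0, -0.014, 0, 0, 0, 0, 0], [0, -0.019, 0, 0, 0, 0, 0], [0, -0.024, 0, 0, 0, 0, 0], [0, -0.028, 0, 0, 0, 0, 0], [0, -0.028, 0, 0, 0, 0, 0], [0, -0.028, 0, 0, 0, 0, 0]]

```text
time_s: 9.75
tcp_pos: [0.5941, -0.1693, 0.1041]
ee_rot: [0.0, 0.642, 0.767, 0.001]
ft_force: [-3.3, 6.7, 8.2]
gripper_width: 0.0087
```

```bash
cat > chk.py <<'E'
from rect import *
import sys
o=get_obs(); t=o["tcp_pos"]; d=t-[.58958,-.14348,.10422]; print("tcp",t,"pull mm",-1e3*d@Y,"x",1e3*d@X,"dz",d[2],o["gripper_width"],o["ft_force"])
f=cam("top"); g=cam("scene"); np.savez("topc.npz",**f)
r=rect(f,"top",.078).astype(float).mean(-1); y=np.arange(r.shape[1])/3-200
def cen(x0,x1,ya,yb):
    p=r[int((35-x1)*3):int((35-x0)*3)].mean(0); w=(y>ya)&(y<yb); b=np.interp(y[w],[ya,yb],[p[w][0],p[w][-1]]); k=np.clip(b-p[w]-.25*(b-p[w]).max(),0,None); return (k*y[w]).sum()/k.sum(),(b-p[w]).max()
L=float(sys.argv[2])
print("line x<4",[cen(a,a+4,L-7,L+7) for a in(-12,-8,-4)]); print("pointer x>5",[cen(a,a+3,-53,-37) for a in(6,9,12)])
k=cv2.resize(np.clip(rect(f,"top",.078).astype(float)*1.5,0,255).astype(np.uint8),(760,254))
s=cv2.resize(np.clip(g["image"][150:225,190:315].astype(float)*1.6,0,255).astype(np.uint8),(550,330),interpolation=cv2.INTER_CUBIC); s=np.pad(s,((0,0),(0,210),(0,0)))
save(sys.argv[1],np.vstack([k,s]),1)
E
python3 chk.py pull1.png -40; python3 - <<'E'
E
```

```text
tcp [ 0.59411774 -0.16929676  0.10412581] pull mm 26.212425343329723 x -0.06913549500375482 dz -9.418651161188785e-05 0.008661998174764735 [-3.27063457  6.72646127  8.24765633]
line x<4 [(np.float64(-37.96373059664199), np.float64(47.845238095238074)), (np.float64(-37.673716616803326), np.float64(45.76851851851852)), (np.float64(-37.98256735668153), np.float64(49.059523809523824))]
pointer x>5 [(np.float64(-45.54389717186331), np.float64(34.40432098765429)), (np.float64(-45.7386989943918), np.float64(42.84259259259255)), (np.float64(-45.980264391772124), np.float64(43.48919753086419))]
```

View pics/pull1.png

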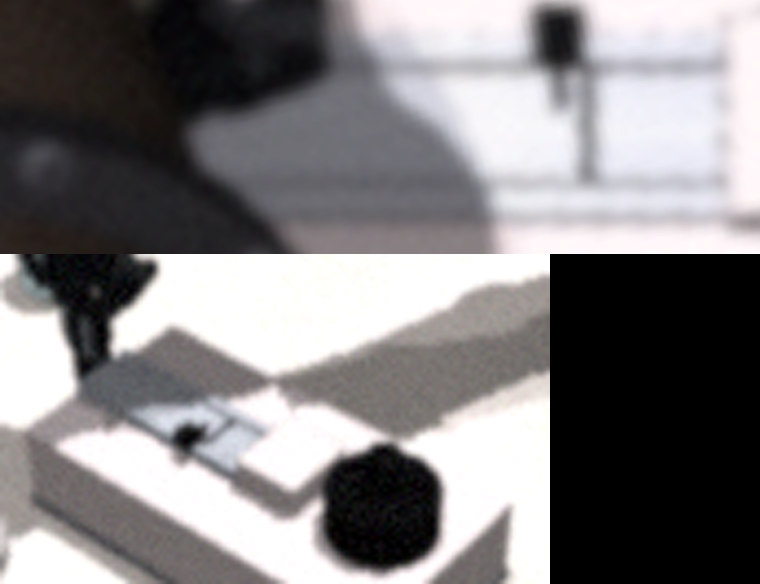

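The pull now stands at 26.2 mm by TCP. The line (590,120) is about 7.7 mm short of the pointer (560,90), and the cover is still down at (380,505). Allowing for parallax at the pointer's height (≈0.1 mm per mm), about 7.1 mm remains.

drive_tool:
  deltas:
    - [[0, -0.003, 0, 0, 0, 0, 0], [0, -0.006, 0, 0, 0, 0, 0], [0, -0.0073, 0, 0, 0, 0, 0], [0, -0.0073, 0, 0, 0, 0, 0], [0, -0.0073, 0, 0, 0, 0, 0], [0, -0.0073, 0, 0, 0, 0, 0]]

```text
time_s: 10.45
tcp_pos: [0.5954, -0.176, 0.1042]
ee_rot: [-0.0, 0.642, 0.767, 0.002]
ft_force: [-2.2, 6.2, 10.0]
gripper_width: 0.0087
```

```bash
sed -i 's/np.savez("topc.npz",\*\*f)/np.savez("topc.npz",**f); np.savez("scenec.npz",**g)/' chk.py; python3 chk.py pull2.png -45; python3 - <<'E'
from rect import *
g=dict(np.load("scenec.npz"))
# height of pointer in scene: rect at several heights
ims=[]
for z in(.078,.083,.088):
    i=rect(g,"scene",z,(-25,35),(-75,-15),6); ims.append(np.pad(cv2.resize(np.clip(i.astype(float)*1.4,0,255).astype(np.uint8),(250,250)),((0,0),(0,4),(0,0))))
t=dict(np.load("topc.npz")); i=rect(t,"top",.078,(-25,35),(-75,-15),6)
a=cv2.resize(np.clip(i.astype(float)*1.6,0,255).astype(np.uint8),(250,250))
b=cv2.resize(np.clip(g["image"][165:215,215:265].astype(float)*1.6,0,255).astype(np.uint8),(250,250),interpolation=cv2.INTER_CUBIC)
save("pull3.png",np.vstack([np.hstack(ims),np.hstack([a,b,np.zeros((250,262,3),np.uint8)])]),1)
E
```

```text
tcp [ 0.5953573  -0.17597351  0.10415389] pull mm 33.00310906870101 x -0.022028283437157077 dz -6.610629794957801e-05 0.008677388222779327 [-2.23512732  6.21024024 10.02279687]
line x<4 [(np.float64(-44.313924103302135), np.float64(52.37301587301586)), (np.float64(-44.28175746266403), np.float64(61.910714285714306)), (np.float64(-44.390960996111204), np.float64(58.594576719576736))]
pointer x>5 [(np.float64(-44.904056983040135), np.float64(77.83641975308643)), (np.float64(-45.165680712771675), np.float64(79.77777777777777)), (np.float64(-45.01851897835231), np.float64(80.46296296296296))]
```

View pics/pull3.png

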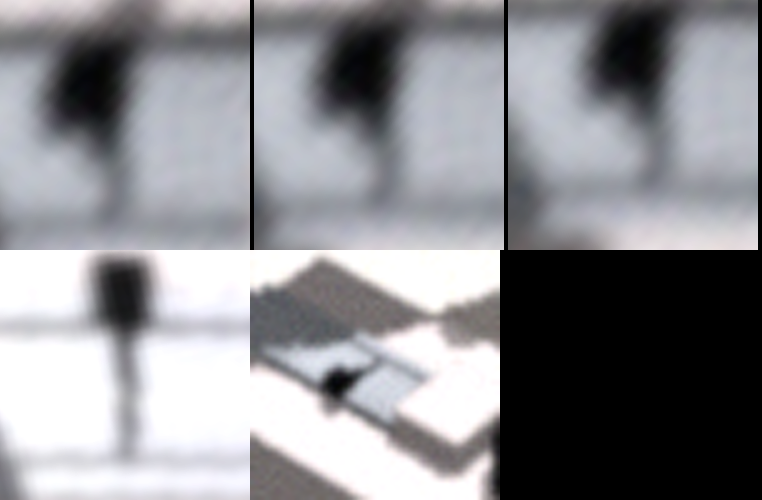

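Top camera (lower left tile): the line at column 128 now nearly continues the pointer at 122–124, leaving at most about 1 mm depending on pointer height. One numeric check on the first clean frames will settle the height parallax.

```bash
python3 - <<'E'
from rect import *
def cen(r,x0,x1,ya,yb):
    y=np.arange(r.shape[1])/3-200
    p=r[int((35-x1)*3):int((35-x0)*3)].mean(0); w=(y>ya)&(y<yb); b=np.interp(y[w],[ya,yb],[p[w][:3].mean(),p[w][-3:].mean()]); k=np.clip(b-p[w]-.25*(b-p[w]).max(),0,None); return round((k*y[w]).sum()/k.sum(),2)
for n in("top0","top2","top3"):
    f=dict(np.load(n+".npz")); r=rect(f,"top",.078).astype(float).mean(-1)
    print(n,"line",[cen(r,a,a+4,-18,-6) for a in(-10,-5,0,5,9)],"ptr",[cen(r,a,a+2,-53,-37) for a in(5,7,9,11)])
# tip height from scene: match pointer tip; print depth-based heights
for n in("top0","scene0"):
    f=dict(np.load(n+".npz")); k=n[:-1]; P=cloud(f); q=P-C[k]; mx=q@X*1e3; my=q@Y*1e3; mz=q[...,2]*1e3
    for a,b,c,d in((-10,3,-100,-60),(6,13,-47,-43),(15,27,-51,-39)):
        m=(mx>a)&(mx<b)&(my>c)&(my<d)&(mz>60)&(mz<110); print(n,(a,b),m.sum(),np.percentile(mz[m],[10,50,90]).round(1))
E
```

```text
top0 line [np.float64(-11.53), np.float64(-11.51), np.float64(-11.68), np.float64(-11.41), np.float64(-11.7)] ptr [np.float64(-45.24), np.float64(-45.21), np.float64(-45.38), np.float64(-45.64)]
top2 line [np.float64(-11.5), np.float64(-11.53), np.float64(-11.74), np.float64(-11.39), np.float64(-11.66)] ptr [np.float64(-45.37), np.float64(-45.48), np.float64(-45.67), np.float64(-45.86)]
top3 line [np.float64(-11.58), np.float64(-11.53), np.float64(-11.75), np.float64(-11.39), np.float64(-11.67)] ptr [np.float64(-45.39), np.float64(-45.26), np.float64(-45.36), np.float64(-45.58)]
top0 (-10, 3) 95 [75.8 78.5 80.7]
top0 (6, 13) 7 [82.2 85.4 88.3]
top0 (15, 27) 29 [87.  91.  93.3]
scene0 (-10, 3) 39 [75.6 77.9 80.1]
scene0 (6, 13) 2 [77.  80.9 84.8]
scene0 (15, 27) 24 [70.3 84.8 91.5]
```

The pointer tip is about 7–9 mm above the slide, so the needed pull is about 33.1 mm, against 32.8–33.0 now. A final 0.2 mm nudge, hold, then check.

drive_tool:
  deltas:
    - [[0, -0.0002, 0, 0, 0, 0, 0], [0, -0.0002, 0, 0, 0, 0, 0], [0, -0.0002, 0, 0, 0, 0, 0], [0, -0.0002, 0, 0, 0, 0, 0], [0, -0.0002, 0, 0, 0, 0, 0], [0, -0.0002, 0, 0, 0, 0, 0]]

```text
time_s: 11.15
tcp_pos: [0.5953, -0.176, 0.1042]
ee_rot: [-0.0, 0.642, 0.767, 0.002]
ft_force: [-3.2, 8.4, 9.5]
gripper_width: 0.0088
```

```bash
python3 chk.py fin.png -45; python3 - <<'E'
from rect import *
f=dict(np.load("scenec.npz")); P=cloud(f); im=f["image"]
m=(np.linalg.norm(P[...,:2]-[.5494,.084],axis=-1)<.055)&(P[...,2]>.078)&(im.max(-1)<45); q=P[m]
print("cover",m.sum(),np.percentile(q[:,2],[50,75,99]).round(4),cv2.minEnclosingCircle((q[:,:2]*1000).astype(np.float32)))
E
```

```text
tcp [ 0.59534391 -0.17598781  0.10416539] pull mm 33.0148312050523 x -0.0377264346534859 dz -5.4612942151838206e-05 0.008807609248850053 [-3.24667916  8.41034158  9.45303   ]
line x<4 [(np.float64(-44.379478372639625), np.float64(55.458994708994666)), (np.float64(-44.28429096034472), np.float64(62.72288359788362)), (np.float64(-44.58307347466272), np.float64(60.546296296296305))]
pointer x>5 [(np.float64(-44.92469385744898), np.float64(75.83256172839508)), (np.float64(-45.124081440582444), np.float64(79.24074074074076)), (np.float64(-45.01612062443112), np.float64(82.05555555555554))]
cover 554 [0.1043 0.1062 0.1359] ((550.1590576171875, 84.92119598388672), 38.6783332824707)
```

View pics/fin.png

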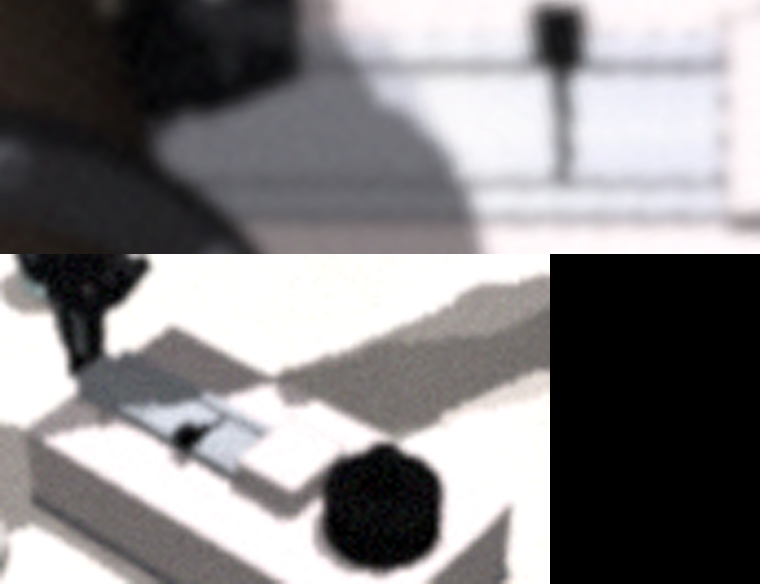

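The line (565,150) now stands under the pointer (560,90) as one continuous stroke, the slide is held steady, and the cover is down at (380,505). Handing in.

```bash
python3 -c "
from workcell import *
print(job_done())"
```

```text
the job is handed in; nothing more can be done
None
```

I put the black cover over the vial, let go of it, and only then pulled the shutter slide out to the pointer. The job is handed in at about 11 s with the slide still gripped there at 60 N.

**Cover:** It touched down with its rim at 70 mm, level with the meter's top. The last frame still shows it seated and level round the collar: plate about 105 mm up against 106 mm expected.

**Slide:** It is pulled out 33.0 mm by the arm's own position, and I estimated 33.1 mm was needed. In the top view the line and pointer look like one continuous stroke. The line measures -44.4 mm and the pointer about -44.7 mm once corrected for its height above the slide. That correction rests on few depth readings, so the match is good to about 0.5 mm.

**Disagreements:**
- The two cameras differed by about 5 mm in absolute position. I worked from relative measurements and confirmed by contact.
- The final 0.2 mm nudge barely showed in the readings.
- I did not measure the vial, beaker, jar or dish again at the end. No move went near the glassware, and I saw no sign of contact.

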